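# Load the carry tray from the bench and restack the cartons

### The job

Load the carry tray for the next room: stand the brown bottle in the wide well, the smallest of the white screw-cap bottles in the narrow well, and lay the white carton from the middle of the stack in the bay between the wells, its long side along the tray. To get at that carton, lift the flat grey-green carton off the stack and set it aside; at the end put it back, flat, squarely and centred, on the white carton that stays on the bench. Keep the two bottles upright, and leave the bottom carton, the medium white bottle and the tall wash bottle standing where they are.

Things in the scene. Friction and masses are not known exactly. Their poses are not given: they have to be found in the camera images.
- brown_bottle_mid (a point): centre (half-way up, 62 mm above its foot) of the loose brown round screw-cap bottle, 125 mm tall; body 62 mm across up to 82 mm above the foot, then neck and cap 33 mm across up to the top (easily gripped there from above); 0.28 kg give or take 30 percent; z up
- small_bottle_mid (a point): centre (half-way up, 37 mm above its foot) of the smallest white screw-cap bottle, loose, round, 75 mm tall; body 40 mm across up to 50 mm above the foot, then neck and cap 21 mm across up to the top (easily gripped there from above); 0.06 kg; z up
- medium_bottle_mid (a point): centre (half-way up) of the medium white screw-cap bottle, round, 53 mm across, 95 mm tall, loose; a look-alike that stays where it stands
- wash_mid (a point): centre (half-way up) of the tall white round wash bottle with a screw cap, 67 mm across, 170 mm tall, loose; a look-alike that stays where it stands
- top_carton_mid (a point): centre of the flat grey-green carton, 60 mm (its x) by 85 mm (its y) by 30 mm high (its z), loose, 0.07 kg, lying at the top of the stack of three, turned a little. The bench is always empty for 70 mm round x = 0.40, y = 0.27: room to set a carton aside
- middle_carton_mid (a point): centre of the white carton in the middle of the stack, 65 mm (its x) by 100 mm (its y) by 45 mm high (its z), loose, 0.09 kg; it lies askew on an equal carton, whose corners show below it
- bottom_carton_mid (a point): centre of the white carton at the bottom of the stack, the same size, 65 mm (its x) by 100 mm (its y) by 45 mm high (its z), loose on the bench; it stays
- tray: the fixed grey-painted metal carry tray, 94 mm (its x) by 300 mm (its y) with a bent-rod grip 15 mm beyond each end; origin at the underside, in the middle of the bay. Floor 4 mm thick. The bay is 81 mm (x, between four black corner stops 22 mm high) by 118 mm (y, between the two inserts); the tray's long sides are cut away for the middle 84 mm of the bay, so fingers can go down beside a carton there. A carton in it lies with its y along the tray's y, either way round
- insert_wide: grey block 88 by 88 by 35 mm at one end of the tray, fixed, with the wide round well, 78 mm across and 30 mm deep, for the brown bottle; origin at the centre of the block's underside, z up the well's axis, so the well's floor is 5 mm above the origin and its mouth 35 mm
- insert_narrow: grey block 88 by 88 by 35 mm at the other end of the tray, fixed, with the narrow round well, 57 mm across and 30 mm deep, for the small bottle; origin at the centre of the block's underside, z up the well's axis, so the well's floor is 5 mm above the origin and its mouth 35 mm
Mind the look-alikes: they are no part of the job. Leave any blue or yellow look-alike of the part that bears small_bottle_mid alone. What is shaped like the part that bears middle_carton_mid but pink or purple is not meant.

How it is judged:
By the outcome, as a careful person would: the job done as asked, in the order asked, and still so for the second after the job is handed in, with the robot touching nothing.
It also fails if it takes over 138 s, if anything falls off the work surface, if the arm or the gripper's body presses on something with over 40 N, if the wrist force passes 120 N, or if a joint passes its speed limit or range.

### The arm

A 7-joint arm with a two-finger parallel gripper is mounted at the origin on a cart in front of the work surface, level with it; the furniture and walls round the work are solid. World frame = base frame: x ahead of the robot, y to its left, z up, the work surface at z = 0. Lengths are in m, angles in rad, forces in N, time in s.
With the tool pointing down it reaches from about 0.375 to 0.925 m from the base axis. Payload 3.1 kg.
Tool frame: the origin (TCP) lies between the finger pads; the fingertips stand 19 mm ahead of it and the grasp point (between the pads) is the TCP; z points along the fingers, y is the direction in which the jaws open and shut (so a half turn about z gives the same grasp; the last joint's range is limited). The gripper opens to 85 mm and grips with 20 to 120 N. Pads are 22 mm wide; open, the fingers measure 114 mm over their backs; the gripper's body (76 mm by 85 mm) begins 54 mm behind the grasp point. The pads swing forward as they close: fully open they stand 13 mm farther back than shut.
Start: joints at [1.2, 0.383, 0.044, 1.598, -0.018, 1.161, -0.05], TCP at [0.175, -0.626, 0.25] pointing down, gripper open.
Joint ranges: [-2.61, 2.61], [-0.41, 2.15], [-1.48, 1.57], [0, 2.5], [-1.57, 4.71], [0.05, 1.97], [-2.85, 2.85]. Speed limits (rad/s): [2.79, 2.79, 3.14, 3.14, 3.14, 3.14, 3.14].

### API

Orientations are given as a unit quaternion [x, y, z, w].
In Python, from bench import move_ptp, movel, move_j, move_gripper, pause, inverse_kinematics, read_camera, camera_params, MotionError, sign_off, look_for, tip_of, read_time_s, read_qpos, read_joint_vel, read_effort, read_eef_pos, read_tcp_rot, read_ft_force, read_ft_torque, read_finger_gap gives the robot as it stands. Calls block until the motion is done:
- move_ptp(position, orientation): joint-space move of the TCP to a pose.
- movel(position, orientation=None, speed=0.15): straight line of the TCP; orientation=None keeps the orientation; speed is the mean speed in m/s.
- move_j(angles): joint-space move.
- move_gripper(opening, effort=None): finger opening in m; effort is the grip in N (None keeps the last); returns when the fingers have stopped.
- pause(seconds).
- inverse_kinematics(position, orientation): joint angles nearest the present ones, or None.
- read_camera(name): name is "scene" or "side" or "wrist"; returns the picture (384x512x3 uint8, red, green, blue); there is no depth.
- camera_params(name): a dict with "K" (3x3 intrinsics, pixels), "dist_coeffs" ([k1, k2, p1, p2, k3] as OpenCV has them; the pictures are not rectified), "camera_from_world" (4x4, takes a point from world to camera coordinates). Camera axes: x right, y down, z forward; pixel columns grow to the right and rows downward; lengths in m; the calibration is good to about 2 mm. A picture is of the moment at which its call begins: read the wrist's pose just before it. camera_params takes no time and is no camera call; for the wrist camera it gives the pose at the moment of the call.
A pose or a line that the arm cannot do raises MotionError and nothing moves.
- sign_off(): hands the job in, once; it reports no verdict.
Trained networks look in the newest picture that a camera, given by its name, has taken for a name from the list of things; names that differ only in an ending like _2 or _b are one class to them, and where a whole thing is asked for, a point or a joint stands for the part that bears it (a point fixed in the world has none). Each returns a list of dicts, best first, with "confidence" (0 to 1); they miss things now and then, are a little off and sometimes report something else, mostly with a low value. They report only what shows in the picture. A call takes as long as a camera call. They do not tell look-alikes from the thing itself.
- look_for(camera, name): "at" ([column, row] in pixels, amid what is visible of it).
- tip_of(camera, name): "at" ([column, row] in pixels: a listed point, or the origin of a listed thing).
Readings, each from a call of its own:
- read_time_s(): time.
- read_qpos(): joint angles.
- read_joint_vel(): joint speeds.
- read_effort(): joint torques, N m.
- read_eef_pos(): TCP position.
- read_tcp_rot(): TCP orientation.
- read_ft_force(): force on the tool from outside, world axes, zero at the start.
- read_ft_torque(): the same for the moment, N m.
- read_finger_gap(): finger opening in m.
Only numpy, scipy, OpenCV 4.12 (cv2) and the standard library are available. Lean on these libraries where they do the work, as an engineer would, in place of code of your own. Each camera call takes 0.05 s, during which the arm holds its last target.

## Working session

There is one attempt and no reset: what is moved stays moved. The work goes in short steps, each a Python script; the robot and the scene stay as the last script left them, time stands still between calls to the robot, and variables do not carry over. Pictures are saved under pics/ and viewed, and the job is handed in when it is done.

```bash
ls; mkdir -p pics
python3 - <<'E'
from bench import *
import cv2,numpy as np
for c in ["scene","side","wrist"]:
    im=read_camera(c); cv2.imwrite(f"pics/{c}0.png",cv2.resize(im[:,:,::-1],(800,600),interpolation=cv2.INTER_CUBIC))
    p=camera_params(c); print(c,np.round(p["K"],1).tolist(),p["dist_coeffs"],np.round(p["camera_from_world"],3).tolist())
    for n in ["brown_bottle_mid","small_bottle_mid","medium_bottle_mid","wash_mid","top_carton_mid","middle_carton_mid","bottom_carton_mid","tray","insert_wide","insert_narrow"]:
        print(n,[(np.round(d["at"],0).tolist(),round(d["confidence"],2)) for d in tip_of(c,n)][:5])
print(read_time_s(),read_eef_pos(),read_tcp_rot())
E
```

```text
pics
scene [[390.2, 0.0, 261.2], [0.0, 390.2, 192.9], [0.0, 0.0, 1.0]] [-0.08677937  0.          0.          0.          0.        ] [[-0.899, -0.437, -0.021, 0.551], [-0.286, 0.624, -0.727, 0.149], [0.331, -0.648, -0.686, 1.217], [0.0, 0.0, 0.0, 1.0]]
brown_bottle_mid [([258.0, 188.0], 0.6), ([258.0, 221.0], 0.47)]
small_bottle_mid [([220.0, 213.0], 0.67), ([194.0, 209.0], 0.6), ([209.0, 226.0], 0.54)]
medium_bottle_mid [([299.0, 199.0], 0.57)]
wash_mid [([229.0, 245.0], 0.96), ([220.0, 210.0], 0.16)]
top_carton_mid [([259.0, 210.0], 0.58)]
middle_carton_mid [([211.0, 321.0], 0.9), ([354.0, 158.0], 0.83), ([257.0, 222.0], 0.79)]
bottom_carton_mid [([260.0, 226.0], 0.62)]
tray [([291.0, 158.0], 0.8)]
insert_wide [([307.0, 146.0], 0.55)]
insert_narrow [([268.0, 167.0], 0.95)]
side [[412.8, 0.0, 249.3], [0.0, 412.8, 189.4], [0.0, 0.0, 1.0]] [-0.07311534  0.          0.          0.          0.        ] [[-0.808, -0.589, -0.015, 0.513], [-0.372, 0.53, -0.762, 0.211], [0.457, -0.61, -0.647, 1.258], [0.0, 0.0, 0.0, 1.0]]
brown_bottle_mid [([251.0, 182.0], 0.73)]
small_bottle_mid [([194.0, 
[... 265 characters left out ...]
5)]
bottom_carton_mid [([239.0, 222.0], 0.76)]
tray [([292.0, 166.0], 0.62), ([207.0, 236.0], 0.28)]
insert_wide [([309.0, 152.0], 0.69)]
insert_narrow [([268.0, 171.0], 0.63)]
wrist [[278.6, 0.0, 253.2], [0.0, 278.6, 190.8], [0.0, 0.0, 1.0]] [-0.05282748  0.          0.          0.          0.        ] [[0.271, -0.963, 0.0, -0.65], [-0.926, -0.261, 0.275, -0.038], [-0.264, -0.075, -0.962, 0.378], [0.0, 0.0, 0.0, 1.0]]
brown_bottle_mid []
small_bottle_mid []
medium_bottle_mid []
wash_mid []
top_carton_mid []
middle_carton_mid []
bottom_carton_mid []
tray []
insert_wide []
insert_narrow []
1.65 [ 0.17515722 -0.62597004  0.25029111] [9.90709873e-01 1.35992450e-01 2.65521193e-05 1.88965152e-05]
```

View pics/scene0.png

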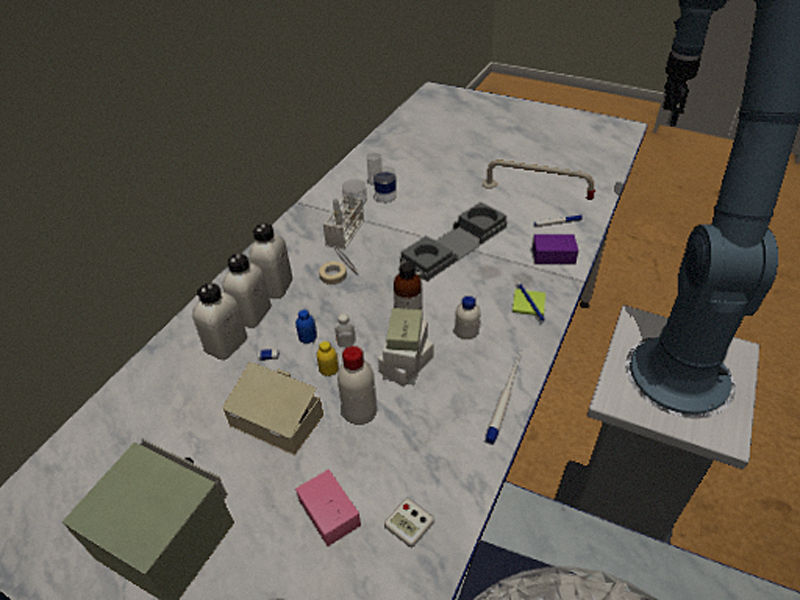

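View pics/side0.png

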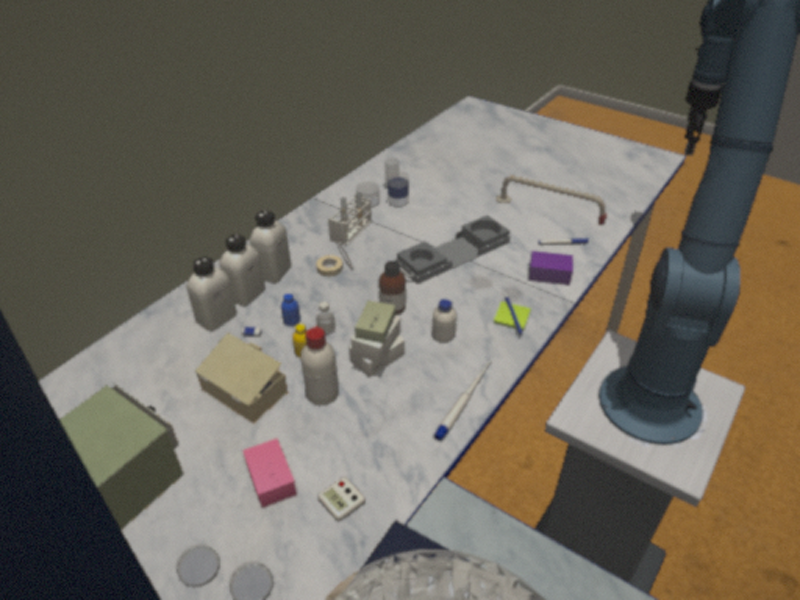

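Run:
```python
import cv2
a=cv2.imread('pics/scene0.png')[170:470,250:650]; cv2.imwrite('pics/scene0c.png',cv2.resize(a,(800,600),interpolation=cv2.INTER_CUBIC))
```

```text
(no output)
```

View pics/scene0c.png

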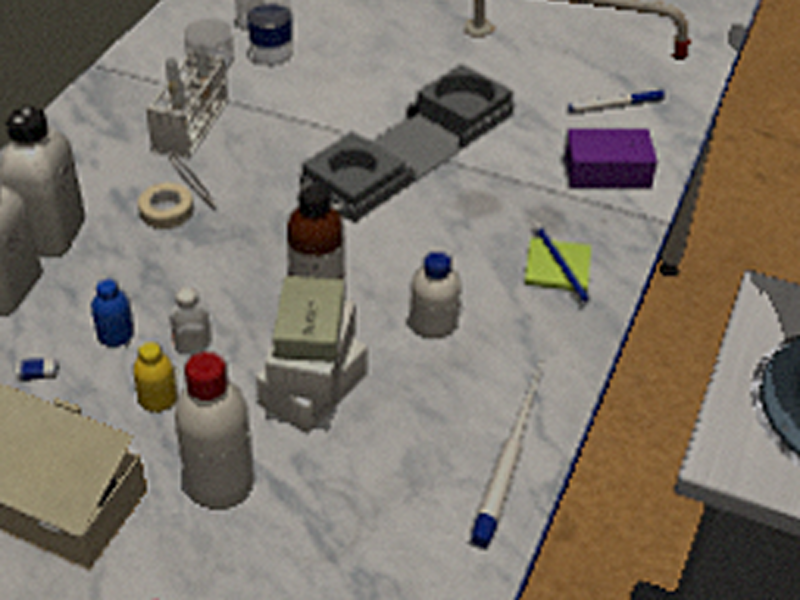

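The scene view shows the small white bottle at (220,213). Its look-alikes are blue (195,209), yellow (209,229), the medium bottle with a blue cap (299,202) and the red-capped wash bottle (229,245). The stack is at about (258,222), with its grey-green top at (259,210). The pink (211,321) and purple (354,158) cartons aren't meant. The tray runs from the narrow end (271,164) to the wide end (309,142).

```bash
cat > h.py <<'E'
from bench import *
import cv2,numpy as np
from scipy.spatial.transform import Rotation as R
def ray(cam,uv,p=None):
    p=p or camera_params(cam); K=np.array(p["K"]);d=np.array(p["dist_coeffs"]);T=np.array(p["camera_from_world"])
    n=cv2.undistortPoints(np.array([[uv]],float),K,d)[0,0]
    v=T[:3,:3].T@np.array([n[0],n[1],1]); o=-T[:3,:3].T@T[:3,3]; return o,v
def atz(cam,uv,z,p=None):
    o,v=ray(cam,uv,p); return (o+v*(z-o[2])/v[2])
def proj(cam,P,p=None):
    p=p or camera_params(cam); T=np.array(p["camera_from_world"])
    return cv2.projectPoints(np.atleast_2d(np.array(P,float)),cv2.Rodrigues(T[:3,:3])[0],T[:3,3],np.array(p["K"]),np.array(p["dist_coeffs"]))[0][:,0]
def q(yaw): # tool down, jaw (tool y) direction at angle yaw from world +y... 
    return (R.from_euler('z',yaw)*R.from_euler('x',np.pi)).as_quat()
def save(cam,name,box=None):
    im=read_camera(cam)[:,:,::-1]; p=camera_params(cam)
    c=im if box is None else im[box[1]:box[3],box[0]:box[2]]
    s=min(800/c.shape[1],600/c.shape[0]); cv2.imwrite("pics/raw_"+name,im)
    cv2.imwrite("pics/"+name,cv2.resize(c,None,fx=s,fy=s,interpolation=cv2.INTER_CUBIC)); return im,p
E
python3 - <<'E'
from h import *
S=dict(brown=((258,188),(251,182),.0625),small=((220,213),(204,203),.0375),med=((299,202),(282,204),.0475),wash=((229,245),(205,232),.085),top=((259,210),(241,205),.105),mid=((257,222),(241,217),.0675),tray=((291,158),(292,166),0),iw=((307,146),(309,152),.004),inn=((268,167),(268,171),.004),blue=((194,209),(185,196),.037),yel=((209,229),(194,216),.037))
for k,(a,b,z) in S.items(): print(k,np.round(atz("scene",a,z),3)[:2],np.round(atz("side",b,z),3)[:2])
print(R.from_quat(read_tcp_rot()).as_matrix().round(3).tolist(), camera_params("wrist")["camera_from_world"].round(3).tolist())
for y in (-2.4,-1.5,-.8,0,.8,1.5,2.4): 
    j=inverse_kinematics([.45,-.1,.35],q(y)); print(y,None if j is None else np.round(j,2))
E
```

```text
brown [0.587 0.076] [0.586 0.055]
small [0.659 0.212] [0.67  0.214]
med [0.441 0.066] [0.444 0.075]
wash [0.544 0.348] [0.544 0.349]
top [0.519 0.204] [0.514 0.207]
mid [0.519 0.221] [0.506 0.22 ]
tray [ 0.577 -0.195] [ 0.558 -0.179]
iw [ 0.547 -0.289] [ 0.548 -0.296]
inn [ 0.634 -0.102] [ 0.614 -0.094]
blue [0.747 0.232] [0.749 0.225]
yel [0.656 0.286] [0.655 0.282]
[[0.963, 0.269, 0.0], [0.269, -0.963, -0.0], [0.0, 0.0, -1.0]] [[0.271, -0.963, 0.0, -0.65], [-0.926, -0.261, 0.275, -0.038], [-0.264, -0.075, -0.962, 0.378], [0.0, 0.0, 0.0, 1.0]]
-2.4 [-1.05 -0.25  1.04  1.94  0.22  1.34  2.24]
-1.5 [ 1.66 -0.08 -1.43  1.86 -0.08  1.3  -2.82]
-0.8 [ 0.59 -0.04 -0.44  1.88 -0.02  1.3  -2.22]
0 [ 0.6  -0.04 -0.45  1.88 -0.02  1.3  -1.42]
0.8 [ 0.65 -0.04 -0.5   1.88 -0.02  1.3  -0.62]
1.5 [ 0.7  -0.04 -0.55  1.88 -0.02  1.3   0.09]
2.4 [ 0.75 -0.04 -0.6   1.88 -0.02  1.3   0.99]
```

Run:
```python
from h import *
for uv in ((313,118),(378,125)):
  print(atz("scene",uv,0.0))
print(read_qpos().round(2))
movel([.175,-.626,.38])
for p in ([.52,-.2,.4],[.5,.15,.4]):
    j=inverse_kinematics(p,q(np.pi)); print(np.round(j,2) if j is not None else None)
    j=inverse_kinematics(p,q(0)); print(np.round(j,2) if j is not None else None)
```

```text
[ 5.99094048e-01 -5.02302624e-01  1.11022302e-16]
[ 0.32052059 -0.56887847  0.        ]
[ 1.2   0.38  0.04  1.6  -0.02  1.16 -0.05]
[ 0.77  0.15 -0.54  1.6   0.08  1.41  1.8 ]
[ 0.61  0.13 -0.35  1.61  0.05  1.41 -1.32]
[ 0.61  0.14 -1.06  1.66  0.12  1.41  1.11]
[ 0.7   0.17 -1.17  1.66  0.16  1.42 -2.06]
```

```bash
cat >> h.py <<'E'
def J(x,y,z,yaw,seedonly=False):
    """joint target with j3,j5 near 0"""
    from bench import inverse_kinematics
    return inverse_kinematics([x,y,z],q(yaw))
E
python3 - <<'E'
from h import *
move_j([.25,.15,0,1.6,0,np.pi-1.75,.25])
print(read_eef_pos(), read_qpos().round(2))
N=["brown_bottle_mid","small_bottle_mid","medium_bottle_mid","wash_mid","top_carton_mid","middle_carton_mid","bottom_carton_mid","tray","insert_wide","insert_narrow"]
for i,y in enumerate((-.1,.25)):
    move_ptp([.5,y,.4],q(np.pi/2)); pause(.3); print(read_qpos().round(2))
    save("wrist",f"w{i}.png")
    np.save(f"w{i}.npy",camera_params("wrist"),allow_pickle=True)
    for n in N: print(n,[(np.round(d["at"],1).tolist(),round(d["confidence"],2)) for d in tip_of("wrist",n)][:5])
print(read_time_s())
E
```

```text
[ 0.5433452  -0.1833994   0.39140722] [0.25 0.15 0.   1.6  0.   1.39 0.25]
[ 0.18  0.02 -0.06  1.72  0.    1.4   0.12]
brown_bottle_mid [([310.1, 52.4], 0.62), ([316.6, 149.5], 0.44)]
small_bottle_mid []
medium_bottle_mid []
wash_mid []
top_carton_mid []
middle_carton_mid [([171.4, 233.0], 0.57)]
bottom_carton_mid []
tray [([292.6, 199.2], 0.69), ([315.1, 149.4], 0.44)]
insert_wide [([278.7, 243.0], 0.92)]
insert_narrow [([317.8, 150.2], 0.76)]
[-0.18  0.14 -0.4   1.6   0.06  1.41 -0.58]
brown_bottle_mid [([296.6, 259.7], 0.82)]
small_bottle_mid [([339.1, 129.0], 0.9), ([390.8, 166.0], 0.78), ([340.9, 179.4], 0.7)]
medium_bottle_mid [([223.4, 247.2], 0.72)]
wash_mid [([285.4, 85.7], 0.93)]
top_carton_mid [([265.9, 185.4], 0.72)]
middle_carton_mid [([343.3, 178.4], 0.65)]
bottom_carton_mid []
tray []
insert_wide []
insert_narrow [([305.9, 306.6], 0.97)]
8.2167
```

View pics/w0.png

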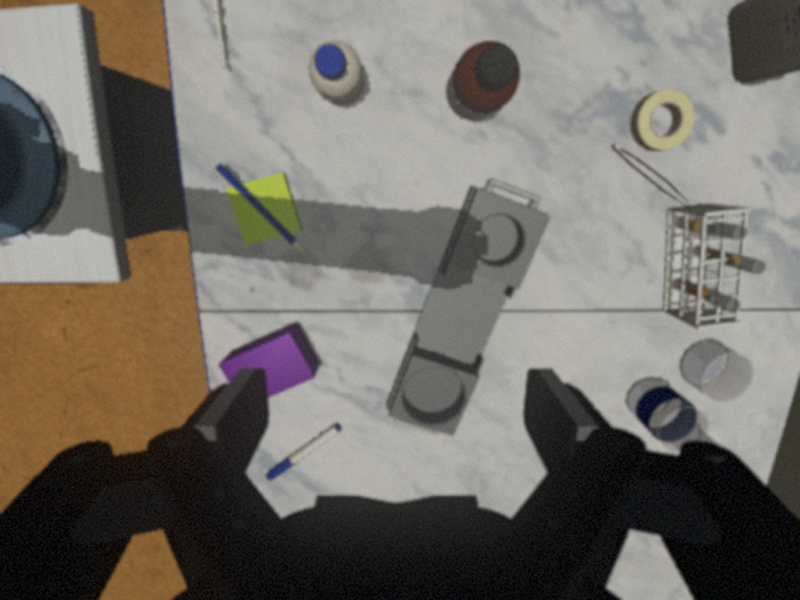

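View pics/w1.png

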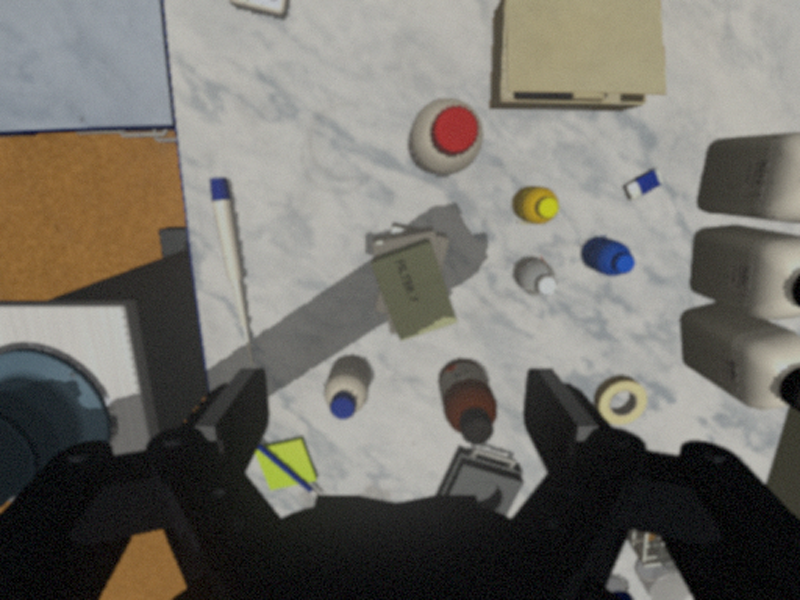

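```bash
python3 - <<'E'
import cv2
a=cv2.imread('pics/raw_w0.png')[100:290,220:380]; cv2.imwrite('pics/w0t.png',cv2.resize(a,None,fx=3.15,fy=3.15,interpolation=cv2.INTER_CUBIC))
a=cv2.imread('pics/raw_w1.png')[135:225,225:375]; cv2.imwrite('pics/w1s.png',cv2.resize(a,None,fx=5,fy=5,interpolation=cv2.INTER_CUBIC))
E
python3 - <<'E'
from h import *
p0=np.load('w0.npy',allow_pickle=True).item();p1=np.load('w1.npy',allow_pickle=True).item()
for n,uv,z,p in (("narrow",(317.8,150.2),.004,p0),("wide",(278.7,243),.004,p0),("tray",(292.6,199.2),0,p0),("narrow",(305.9,306.6),.004,p1),("brown",(310.1,52.4),.0625,p0),("brown",(296.6,259.7),.0625,p1),("small",(340.9,179.4),.0375,p1),("top",(265.9,185.4),.105,p1),("wash",(285.4,85.7),.085,p1),("med",(223.4,247.2),.0475,p1),
 ("smallcap",(349,183.5),.075,p1),("browncap",(306,273),.125,p1),("browncap0",(317,41.5),.125,p0)):
    print(n,atz("wrist",uv,z,p).round(4)[:2])
E
```

```text
narrow [ 0.6199 -0.1013]
wide [ 0.5515 -0.2917]
tray [ 0.5769 -0.1986]
narrow [ 0.6174 -0.0987]
brown [0.5863 0.0564]
brown [0.5806 0.0532]
small [0.658  0.2009]
top [0.5195 0.2076]
wash [0.5477 0.356 ]
med [0.4433 0.0713]
smallcap [0.6601 0.203 ]
browncap [0.5862 0.0645]
browncap0 [0.583  0.0579]
```

View pics/w0t.png

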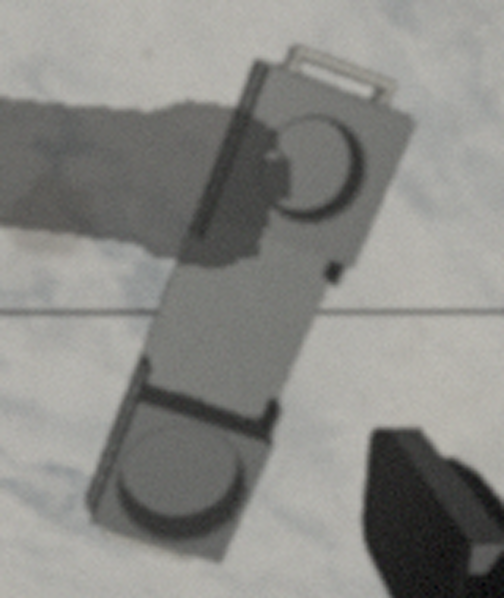

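View pics/w1s.png

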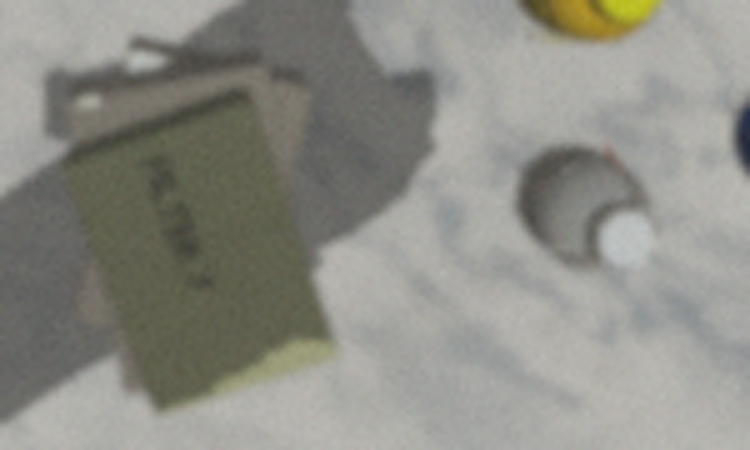

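Run:
```python
from h import *
p0=np.load('w0.npy',allow_pickle=True).item();p1=np.load('w1.npy',allow_pickle=True).item()
c=np.array([[68,160],[245,93],[338,352],[155,410]])/5+[225,135]
P=np.array([atz("wrist",u,.12,p1)[:2] for u in c]); print(P.round(4),P.mean(0).round(4),[np.linalg.norm(P[i]-P[(i+1)%4]).round(4) for i in range(4)])
d=P[0]+P[1]-P[2]-P[3]; print("top y-axis deg",np.degrees(np.arctan2(d[1],d[0])))
for n,u in (("n",(318,168)),("w",(181,478))):
    print(n,atz("wrist",np.array(u)/3.15+[220,100],.039,p0).round(4))
# mouths
im=cv2.imread('pics/raw_w0.png'); 
def ov(im,p,cn,ax):
  ax=np.array(ax);px=np.array([ax[1],-ax[0]])
  def L(pts,z): return proj("wrist",np.array([[*(cn+a*px+b*ax),z] for a,b in pts]),p)
  s=6;b=cv2.resize(im[100:290,220:380],None,fx=4,fy=4,interpolation=cv2.INTER_CUBIC)
  def dr(pts,z,col): 
    cv2.polylines(b,[np.round((L(pts,z)-[220,100]+.5)*4).astype(int)],True,col,1)
  dr([(-.047,-.15),(.047,-.15),(.047,.15),(-.047,.15)],0,(0,0,255))
  t=np.linspace(0,6.28,60)
  for yy,r in ((.103,.0285),(-.103,.039)):
    dr([(-.044,yy-.044),(.044,yy-.044),(.044,yy+.044),(-.044,yy+.044)],.039,(0,255,0))
    dr([(r*np.cos(k),yy+r*np.sin(k)) for k in t],.039,(0,255,255))
    dr([(r*np.cos(k),yy+r*np.sin(k)) for k in t],.009,(255,0,255))
  return b
n=np.array([.6199,-.1013]);w=np.array([.5515,-.2917])
cn=(n+w)/2; a=(n-w)/np.linalg.norm(n-w); print(cn,np.degrees(np.arctan2(a[1],a[0])),np.linalg.norm(n-w))
cv2.imwrite('pics/ov0.png',cv2.resize(ov(im,p0,cn,a),(505,600)))
```

```text
[[0.4782 0.2395]
 [0.53   0.2594]
 [0.5601 0.1798]
 [0.5041 0.1609]] [0.5181 0.2099] [np.float64(0.0554), np.float64(0.085), np.float64(0.0592), np.float64(0.0828)]
top y-axis deg 109.49480804985285
n [ 0.6177 -0.1021  0.039 ]
w [ 0.5461 -0.2929  0.039 ]
[ 0.5857 -0.1965] 70.23949420418691 0.20231342021724613
```

View pics/ov0.png

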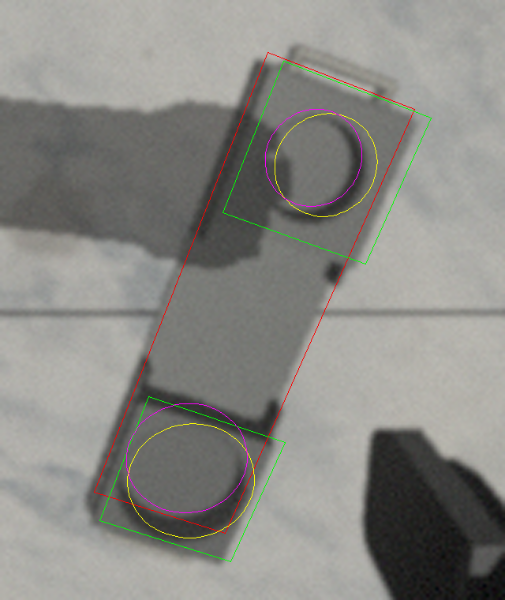

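```bash
cat >> h.py <<'E'
def ovtray(im,p,cn,ang,box,f):
  ax=np.array([np.cos(ang),np.sin(ang)]);px=np.array([ax[1],-ax[0]])
  b=cv2.resize(im[box[1]:box[3],box[0]:box[2]],None,fx=f,fy=f,interpolation=cv2.INTER_CUBIC)
  def dr(pts,z,col):
    l=proj("wrist",np.array([[*(cn+a*px+c*ax),z] for a,c in pts]),p)
    cv2.polylines(b,[np.round((l-box[:2]+.5)*f).astype(int)],True,col,1)
  dr([(-.047,-.15),(.047,-.15),(.047,.15),(-.047,.15)],0,(0,0,255))
  t=np.linspace(0,6.28,60)
  for yy,r in ((.103,.0285),(-.103,.039)):
    dr([(-.044,yy-.044),(.044,yy-.044),(.044,yy+.044),(-.044,yy+.044)],.039,(0,255,0))
    dr([(r*np.cos(k),yy+r*np.sin(k)) for k in t],.039,(0,255,255))
    dr([(r*np.cos(k),yy+r*np.sin(k)) for k in t],.009,(255,0,255))
  return b
def ovbox(b,p,c,ang,sx,sy,z,box,f,col):
  ax=np.array([np.cos(ang),np.sin(ang)]);px=np.array([ax[1],-ax[0]])
  l=proj("wrist",np.array([[*(np.array(c)+i*sx/2*px+j*sy/2*ax),z] for i,j in((-1,-1),(1,-1),(1,1),(-1,1))]),p)
  cv2.polylines(b,[np.round((l-box[:2]+.5)*f).astype(int)],True,col,1)
E
python3 - <<'E'
from h import *
p0=np.load('w0.npy',allow_pickle=True).item();p1=np.load('w1.npy',allow_pickle=True).item()
cv2.imwrite('pics/ov1.png',ovtray(cv2.imread('pics/raw_w0.png'),p0,np.array([.5815,-.1975]),np.radians(69.4),(220,100,380,290),3.15))
box=(225,135,375,225);im=cv2.imread('pics/raw_w1.png')
b=cv2.resize(im[135:225,225:375],None,fx=5,fy=5,interpolation=cv2.INTER_CUBIC)
ovbox(b,p1,(.518,.21),np.radians(109.5),.06,.085,.12,box,5,(0,0,255))
ovbox(b,p1,(.517,.207),np.radians(100),.065,.1,.09,box,5,(0,255,0))
cv2.imwrite('pics/ov2.png',b)
E
```

```text
(no output)
```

View pics/ov1.png

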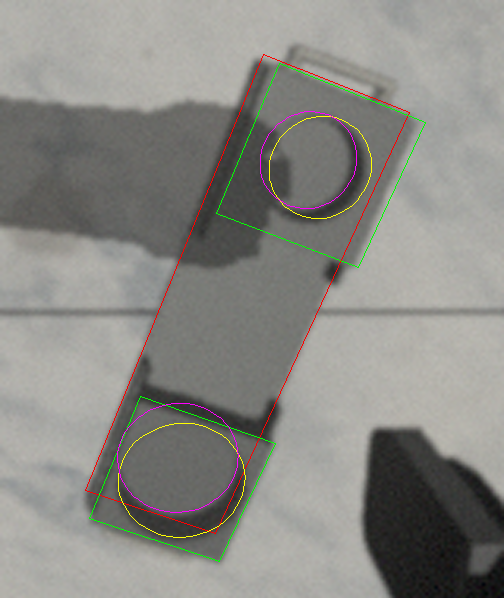

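View pics/ov2.png

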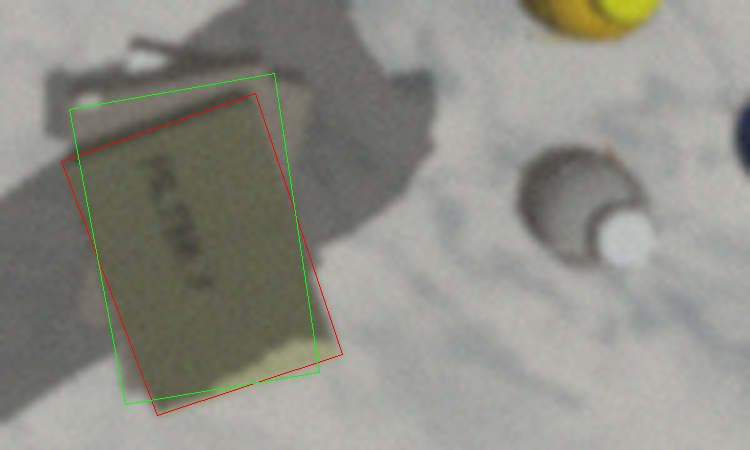

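Run:
```python
from h import *
N=["brown_bottle_mid","small_bottle_mid"]
for i,(n,x,y) in enumerate((("small_bottle_mid",.658,.17),("brown_bottle_mid",.583,.02))):
    move_ptp([x,y,.27],q(np.pi/2)); pause(.3); print(read_qpos().round(2))
    save("wrist",f"b{i}.png"); p=camera_params("wrist"); np.save(f"b{i}.npy",p,allow_pickle=True)
    z=.0375 if i==0 else .0625
    print(n,[(np.round(d["at"],1).tolist(),round(d["confidence"],2),atz("wrist",d["at"],z,p).round(4)) for d in tip_of("wrist",n)][:5])
print(read_time_s())
```

```text
[-0.09  0.44 -0.3   1.48  0.13  1.23 -0.41]
small_bottle_mid [([320.4, 122.8], 0.97, array([0.7418, 0.2273, 0.0375])), ([251.0, 73.6], 0.87, array([0.6546, 0.2847, 0.0375])), ([255.4, 143.0], 0.63, array([0.6603, 0.2016, 0.0375]))]
[ 0.13  0.26 -0.28  1.73  0.08  1.17 -0.17]
brown_bottle_mid []
10.6083
```

View pics/b0.png

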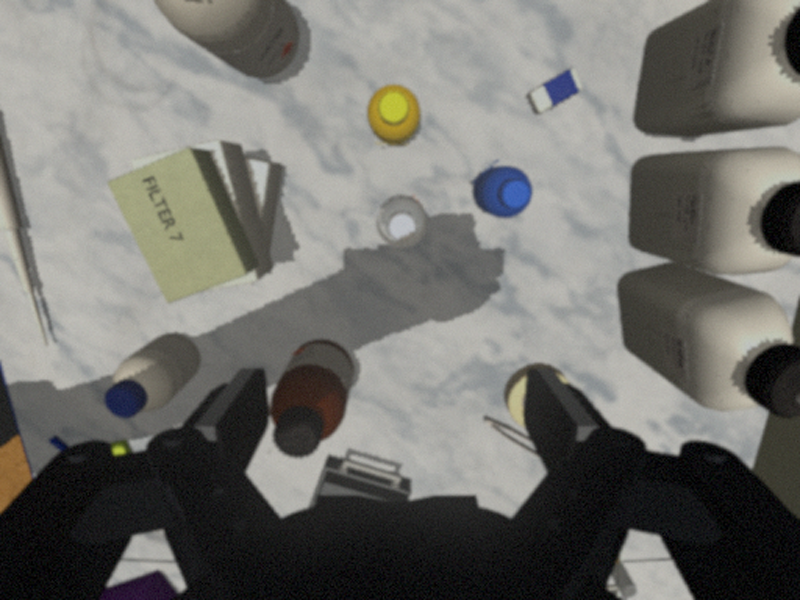

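View pics/b1.png

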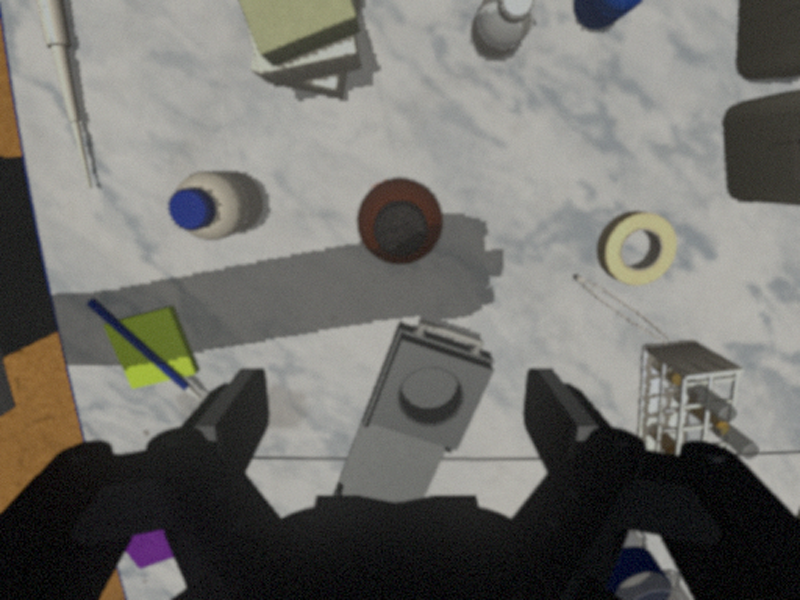

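The b1 view shows the brown cap at display (401,226). In b0 the small white cap is at (402,226), between yellow (394,106) and blue (514,193). Now I'll compute and grasp the brown bottle.

Run:
```python
from h import *
f=1.5625
b0=np.load('b0.npy',allow_pickle=True).item();b1=np.load('b1.npy',allow_pickle=True).item()
print("brown",atz("wrist",(401/f-.2,226/f-.2),.125,b1).round(4))
print("brown body", atz("wrist",(400/f,220/f),.08,b1).round(4))
print("small",atz("wrist",(402/f-.2,226/f-.2),.075,b0).round(4))
print("narrow mouth",atz("wrist",(430/f,392/f),.039,b1).round(4))
cv2.imwrite('pics/ov3.png',ovtray(cv2.imread('pics/raw_b1.png'),b1,np.array([.5805,-.1985]),np.radians(70),(200,190,350,330),4))
```

```text
brown [0.5857 0.0602 0.125 ]
brown body [0.5857 0.0592 0.08  ]
small [0.6619 0.204  0.075 ]
narrow mouth [ 0.6143 -0.0988  0.039 ]
```

View pics/ov3.png

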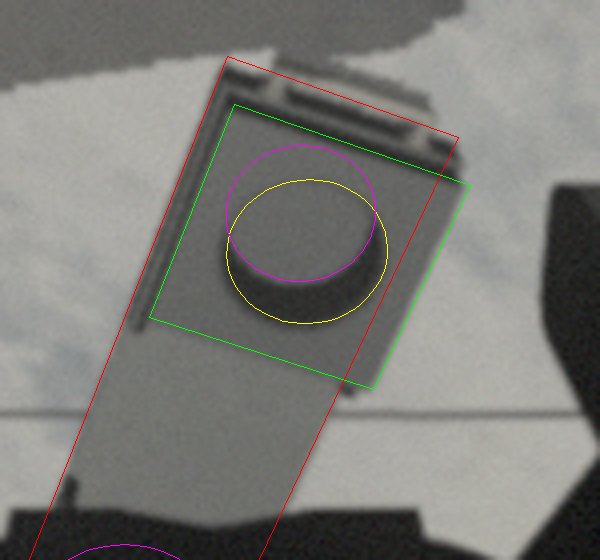

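Run:
```python
from h import *
Q=q(np.pi/2)
movel([.5857,.06,.20],Q,.15)
movel([.5857,.06,.106],Q,.1)
move_gripper(0.0,35); print("gap",read_finger_gap(),read_eef_pos().round(4))
movel([.5857,.06,.25],Q,.12); print("gap",read_finger_gap(),read_ft_force().round(2))
movel([.5453,-.2953,.25],Q,.2)
pause(.3); save("wrist","p1.png"); np.save("p1.npy",camera_params("wrist"),allow_pickle=True); save("side","p1s.png",(200,90,400,240)); print(read_time_s())
```

```text
gap 0.032147684004380825 [0.5861 0.0601 0.1064]
gap 0.032170850759118054 [-1.24 -0.57 -3.12]
16.6167
```

View pics/p1.png

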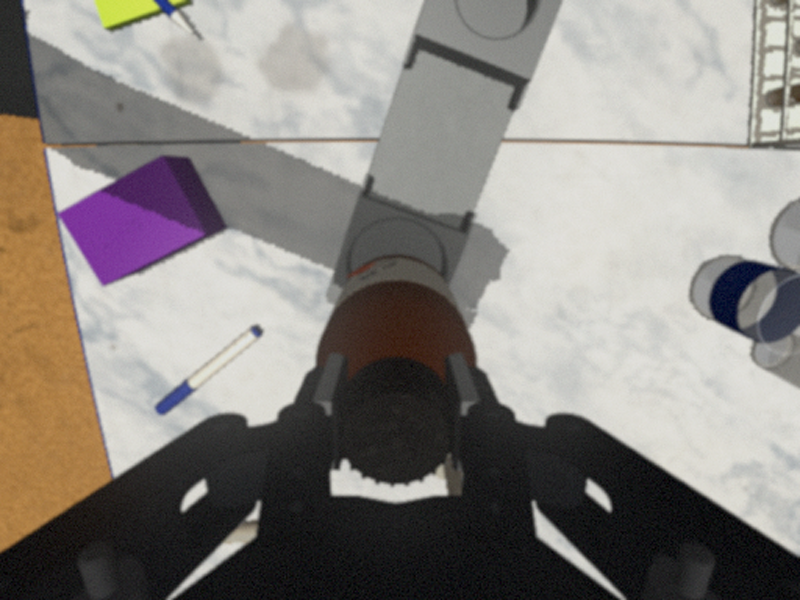

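View pics/p1s.png

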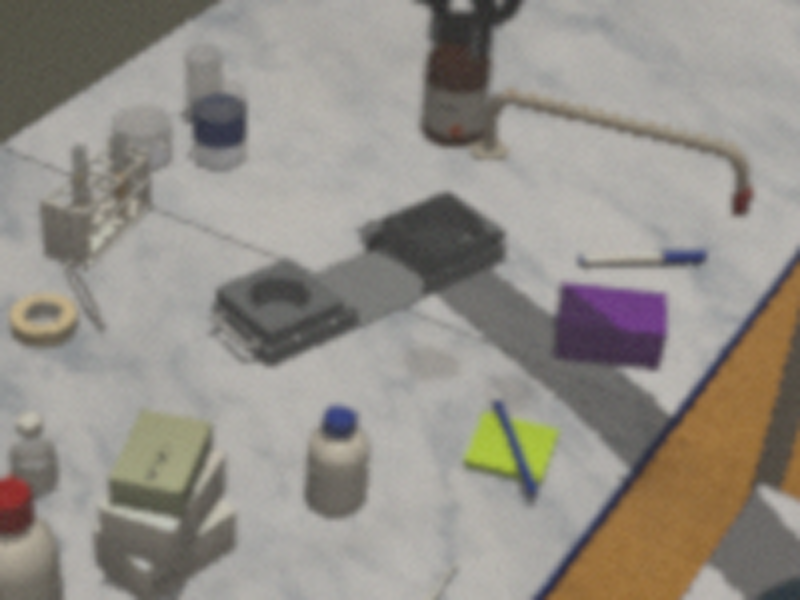

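Run:
```python
from h import *
p=np.load('p1.npy',allow_pickle=True).item()
cv2.imwrite('pics/ov4.png',ovtray(cv2.imread('pics/raw_p1.png'),p,np.array([.5805,-.1985]),np.radians(70),(200,0,370,200),3))
```

```text
(no output)
```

View pics/ov4.png

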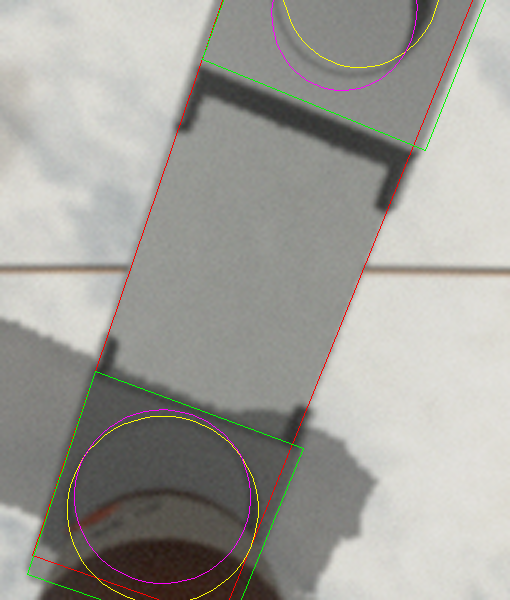

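Run:
```python
from h import *
Q=q(np.pi/2)
movel([.5453,-.2953,.15],Q,.12)
movel([.5453,-.2953,.1165],Q,.05); print(read_ft_force().round(2),read_finger_gap(),read_eef_pos().round(4))
move_gripper(.06); pause(.2)
movel([.5453,-.2953,.24],Q,.15)
move_gripper(.085)
move_ptp([.6619,.10,.27],Q); 
movel([.6619,.204,.19],Q,.2)
pause(.2); save("side","p2s.png",(200,90,400,240)); save("wrist","p2.png"); print(read_time_s())
```

```text
[ 0.59  0.36 -2.89] 0.03212830112444625 [ 0.5455 -0.2954  0.1164]
22.9833
```

View pics/p2s.png

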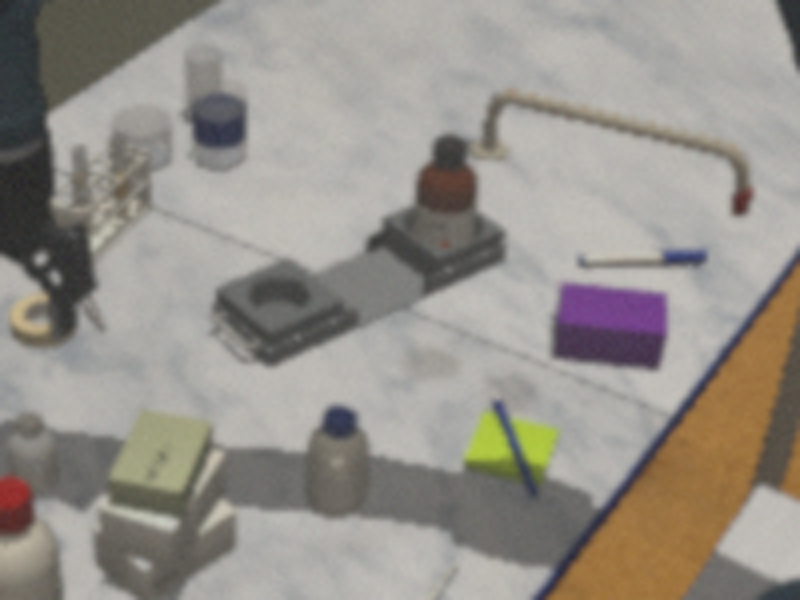

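View pics/p2.png

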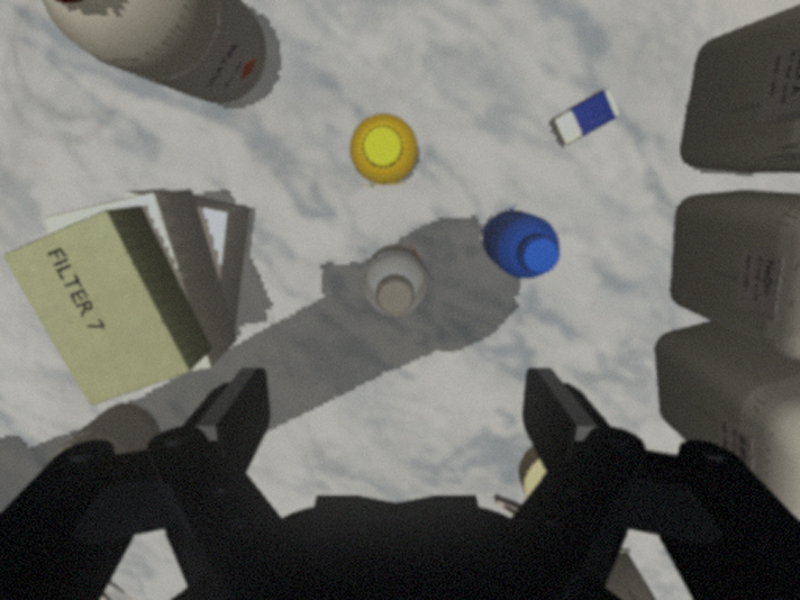

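Run:
```python
from h import *
Q=q(np.pi/2);f=1.5625
c=atz("wrist",(395/f-.2,293.5/f-.2),.075); print(c.round(4),read_eef_pos().round(4))
x,y=.5*(c[0]+.6619),.5*(c[1]+.204)
move_gripper(.05)
movel([x,y,.12],Q,.12);movel([x,y,.071],Q,.06)
move_gripper(0.0,20); print("gap",read_finger_gap(),read_eef_pos().round(4))
movel([x,y,.2],Q,.12); print("gap",read_finger_gap(),read_ft_force().round(2))
movel([.6157,-.1017,.2],Q,.2)
movel([.6157,-.1017,.11],Q,.12)
movel([.6157,-.1017,.0815],Q,.05); print(read_ft_force().round(2),read_eef_pos().round(4))
save("side","p3s.png",(200,90,400,240)); print(read_time_s())
```

```text
[0.6617 0.2065 0.075 ] [0.6627 0.2028 0.191 ]
gap 0.020084755355895392 [0.6623 0.2054 0.0717]
gap 0.02000018983864229 [ 0.49  0.12 -0.63]
[-0.67  0.58 -0.88] [ 0.6155 -0.1017  0.081 ]
30.0833
```

View pics/p3s.png

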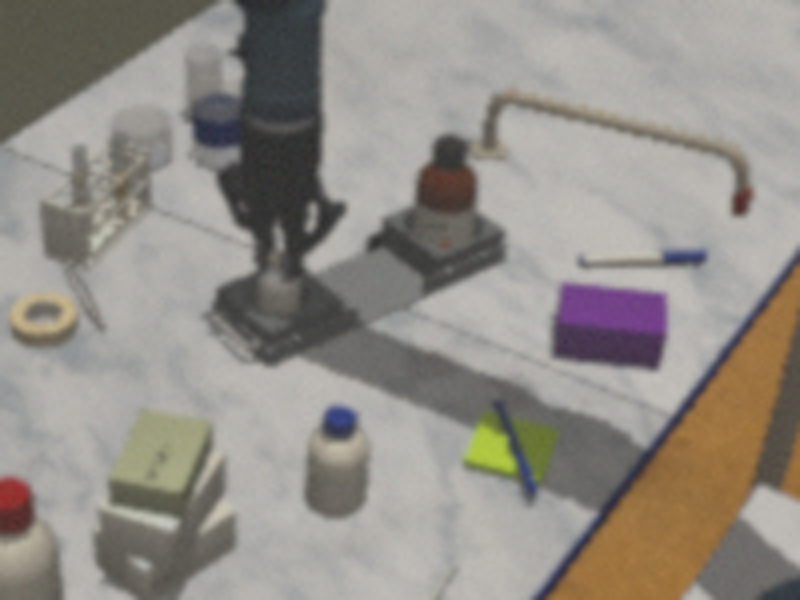

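Run:
```python
from h import *
Q=q(np.pi/2)
move_gripper(.045); pause(.2)
movel([.6157,-.1017,.2],Q,.15); move_gripper(.085)
move_ptp([.518,.17,.30],Q); pause(.3)
save("wrist","s0.png",(150,80,350,230)); np.save("s0.npy",camera_params("wrist"),allow_pickle=True)
save("side","p4s.png",(200,90,400,240)); print(read_time_s())
```

```text
33.625
```

View pics/s0.png

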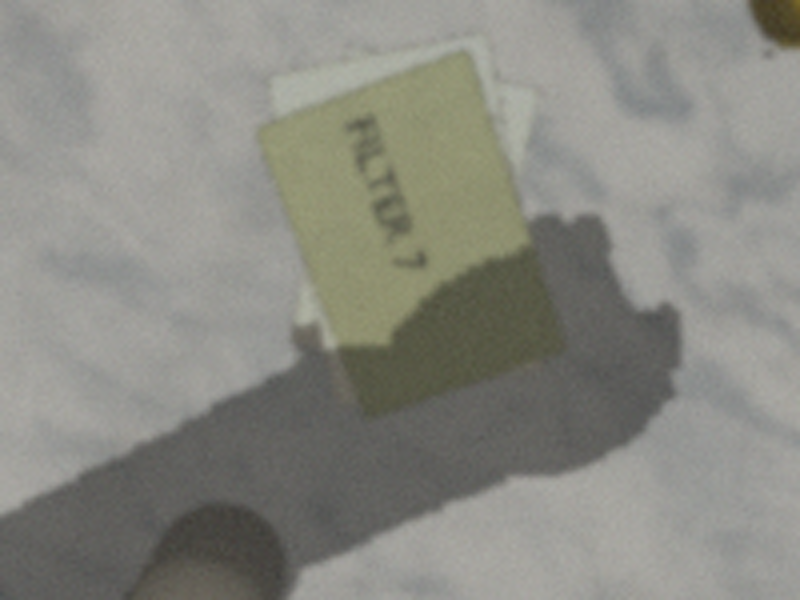

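View pics/p4s.png

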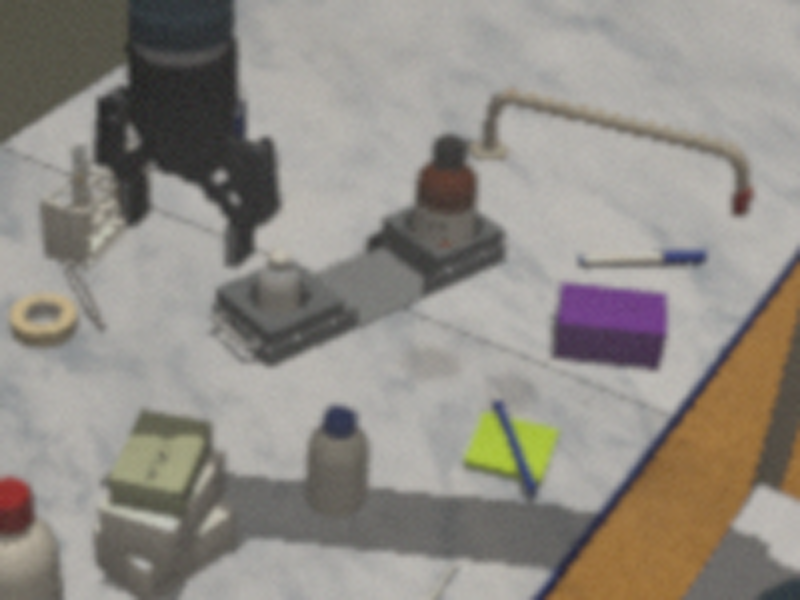

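```bash
cat >> h.py <<'E'
def rect(corners,f,off,z,p):
    # corners order: left-top,right-top,right-bottom,left-bottom (view up = +y)
    c=(np.array(corners,float)+.5)/f-.5+off
    P=np.array([atz("wrist",u,z,p)[:2] for u in c]); d=P[0]+P[1]-P[2]-P[3]
    e=P[1]+P[2]-P[0]-P[3]
    print("c",P.mean(0).round(4),"ydeg",np.degrees(np.arctan2(d[1],d[0])).round(2),"xdeg",np.degrees(np.arctan2(e[1],e[0])).round(2),"sides",[np.linalg.norm(P[i]-P[(i+1)%4]).round(4) for i in range(4)])
    return P.mean(0),np.arctan2(d[1],d[0])
E
python3 - <<'E'
from h import *
p=np.load('s0.npy',allow_pickle=True).item()
c,a=rect([(258,130),(465,52),(567,350),(370,418)],4,(150,80),.12,p)
E
```

```text
c [0.518  0.2085] ydeg 110.25 xdeg 19.69 sides [np.float64(0.0577), np.float64(0.0837), np.float64(0.0581), np.float64(0.0835)]
```

Run:
```python
from h import *
a=np.radians(110);x,y=.518,.2085
move_ptp([x,y,.20],q(a))
movel([x,y,.112],q(a),.08); print(read_eef_pos().round(4),read_ft_force().round(2))
move_gripper(0.0,20); print("gap",read_finger_gap())
movel([x,y,.14],q(a),.05)
movel([x,y,.2],q(a),.12); print("gap",read_finger_gap())
movel([.397,.272,.18],q(np.pi/2),.15)
save("wrist","s1.png")
movel([.397,.272,.08],q(np.pi/2),.12)
movel([.397,.272,.0235],q(np.pi/2),.04); print(read_ft_force().round(2),read_eef_pos().round(4))
move_gripper(.085); pause(.1)
movel([.397,.272,.15],q(np.pi/2),.12)
move_ptp([.518,.17,.30],q(np.pi/2)); pause(.3)
save("wrist","s2.png",(100,80,380,290)); np.save("s2.npy",camera_params("wrist"),allow_pickle=True)
print(read_time_s())
```

```text
[0.5186 0.2088 0.1127] [-0.35  0.17  1.18]
gap 0.05956901584276386
gap 0.05987379601739515
[ 0.09 -0.68 -1.77] [0.3973 0.2722 0.0238]
43.6667
```

View pics/s1.png

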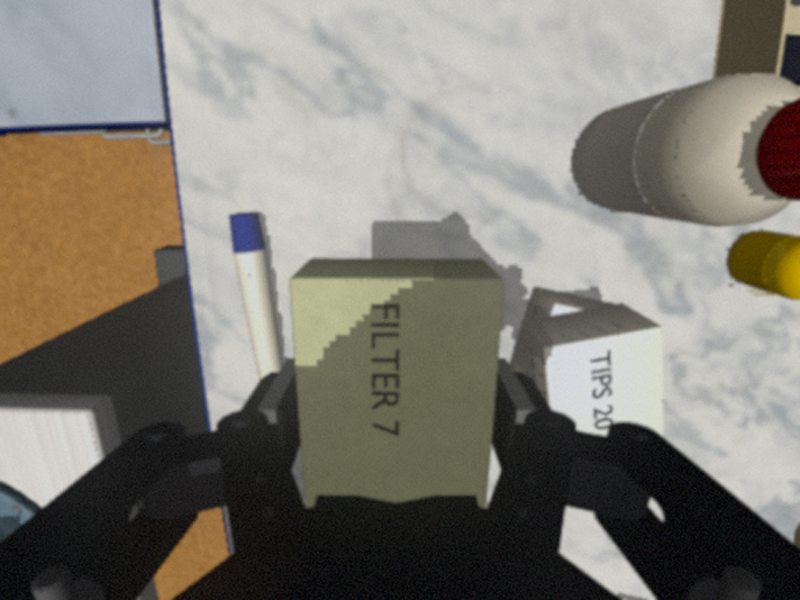

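View pics/s2.png

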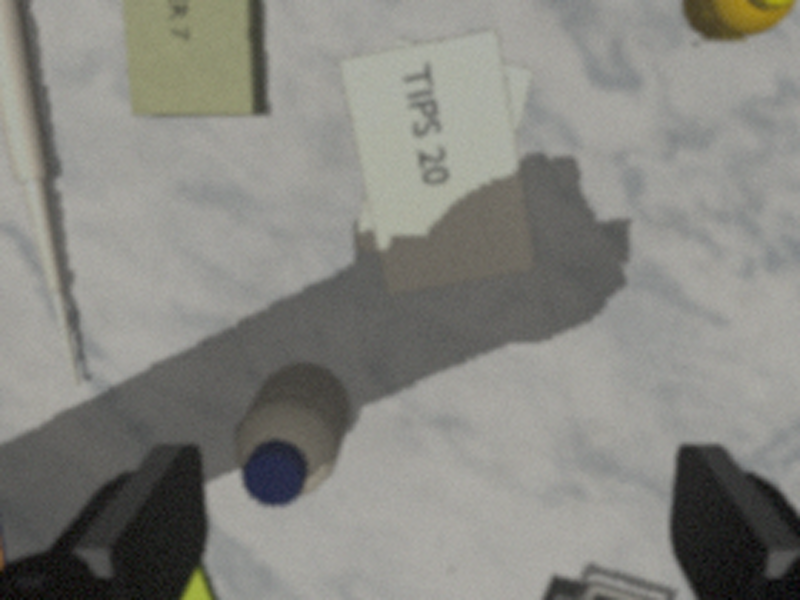

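Run:
```python
from h import *
p=np.load('s2.npy',allow_pickle=True).item()
im=cv2.imread('pics/raw_s2.png')
c,a=rect([(342,62),(495,32),(533,268),(388,293)],800/280,(100,80),.09,p)
box=(210,80,300,195);b=cv2.resize(im[80:195,210:300],None,fx=5,fy=5,interpolation=cv2.INTER_CUBIC)
ovbox(b,p,c,a,.065,.1,.09,box,5,(0,0,255))
cv2.imwrite('pics/ov5.png',b)
```

```text
c [0.5166 0.2092] ydeg 100.52 xdeg 10.53 sides [np.float64(0.0622), np.float64(0.0976), np.float64(0.0632), np.float64(0.097)]
```

View pics/ov5.png

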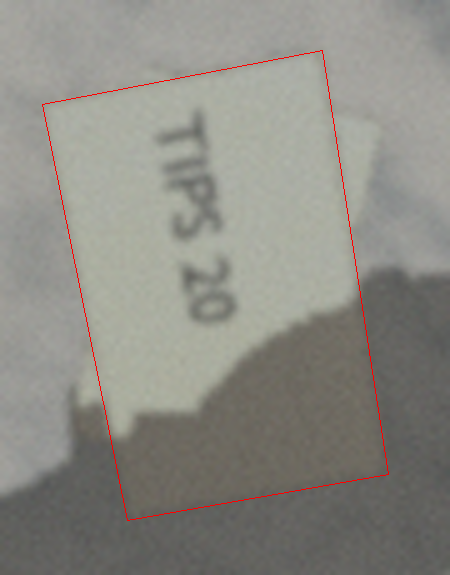

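Run:
```python
from h import *
a=np.radians(100.5);x,y=.5166,.2092
move_ptp([x,y,.17],q(a))
movel([x,y,.071],q(a),.08); print(read_eef_pos().round(4),read_ft_force().round(2))
move_gripper(0.0,20); print("gap",read_finger_gap())
movel([x,y,.10],q(a),.05)
movel([x,y,.22],q(a),.12); print("gap",read_finger_gap())
movel([.5805,-.1985,.2],q(np.radians(70)),.18); pause(.3)
save("wrist","c1.png"); np.save("c1.npy",camera_params("wrist"),allow_pickle=True); save("side","c1s.png",(200,90,400,240)); print(read_eef_pos().round(4),read_time_s())
```

```text
[0.5172 0.2095 0.0717] [-0.46  0.07 -0.09]
gap 0.06494275835225768
gap 0.06492871106810123
[ 0.5805 -0.1985  0.2   ] 50.6917
```

View pics/c1.png

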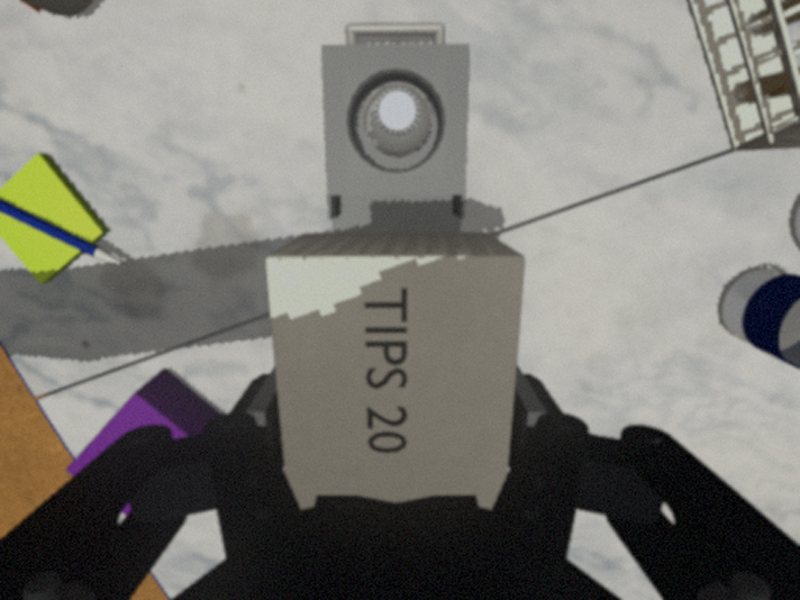

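View pics/c1s.png

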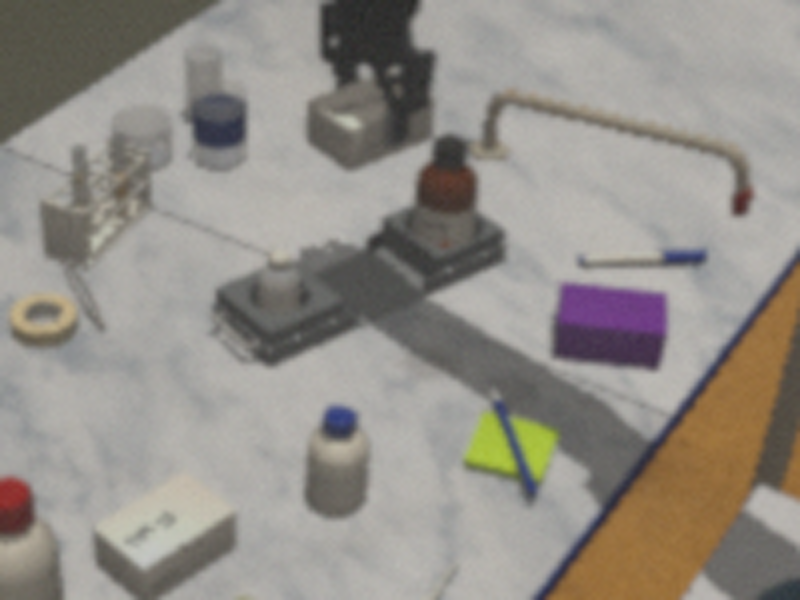

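Run:
```python
from h import *
p=np.load('c1.npy',allow_pickle=True).item();f=1.5625
a=np.radians(70);ax=np.array([np.cos(a),np.sin(a)]);px=np.array([ax[1],-ax[0]]);cn=np.array([.5805,-.1985])
for n,u,z in (("narrow mouth (0,.103)",(396,120),.039),("ins end L (-.044,.147)",(322,46),.039),("ins end R",(470,44),.039),("carton far L (-.0325,.05)",(267,257),.219),("carton far R",(523,257),.219)):
    d=atz("wrist",np.array(u)/f-.2,z,p)[:2]-cn; print(n,(d@px).round(4),(d@ax).round(4))
```

```text
narrow mouth (0,.103) -0.0006 0.1018
ins end L (-.044,.147) -0.0447 0.1437
ins end R 0.0432 0.1449
carton far L (-.0325,.05) -0.0322 0.0497
carton far R 0.0306 0.0499
```

Run:
```python
from h import *
Q=q(np.radians(70));x,y=.580,-.1995
movel([x,y,.09],Q,.12)
movel([x,y,.0315],Q,.04); print(read_ft_force().round(2),read_eef_pos().round(4))
save("side","c2s.png",(200,90,400,240))
```

```text
[ 0.75  0.25 -1.12] [ 0.5803 -0.1996  0.0319]
```

View pics/c2s.png

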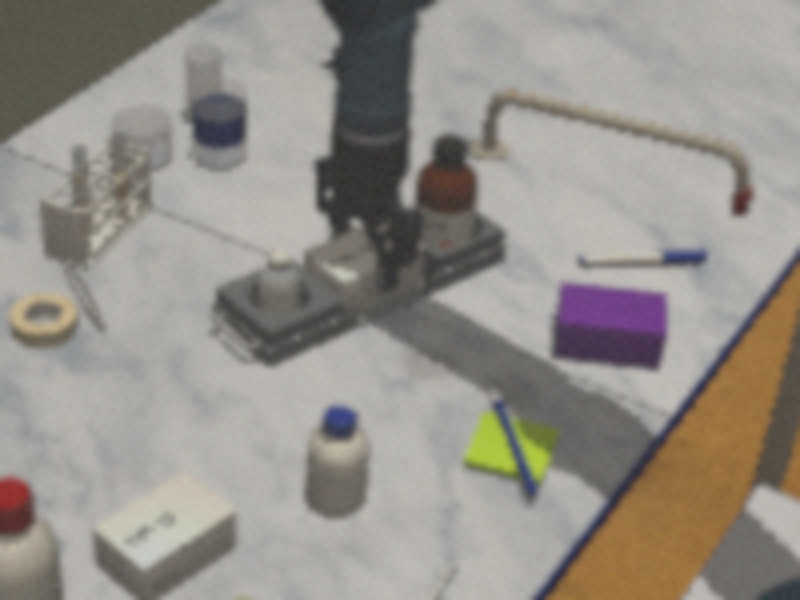

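Run:
```python
from h import *
Q=q(np.radians(70));x,y=.580,-.1995
move_gripper(.082); pause(.2)
movel([x,y,.2],Q,.12)
move_gripper(.085); pause(.1)
save("wrist","d0.png")
move_ptp([.46,.2,.28],q(np.pi/2)); pause(.4)
save("wrist","d1.png",(130,60,350,225)); np.save("d1.npy",camera_params("wrist"),allow_pickle=True)
move_ptp([.53,.15,.26],q(np.pi/2)); pause(.4)
save("wrist","d2.png",(130,60,350,225)); np.save("d2.npy",camera_params("wrist"),allow_pickle=True)
print(read_time_s())
```

```text
58.7667
```

View pics/d0.png

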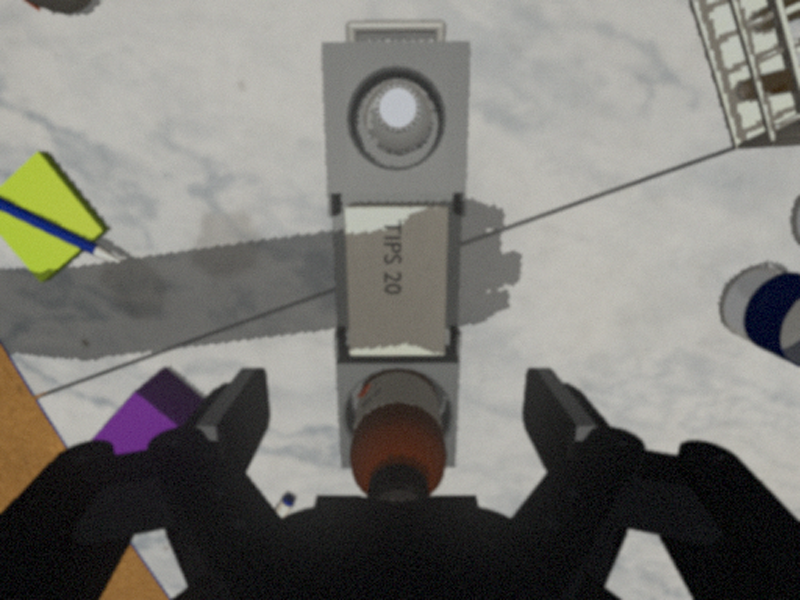

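View pics/d1.png

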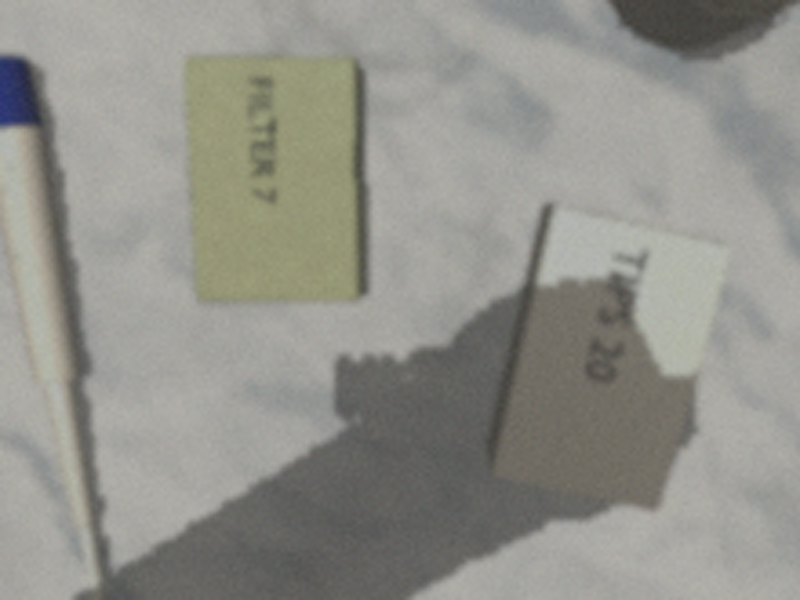

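View pics/d2.png

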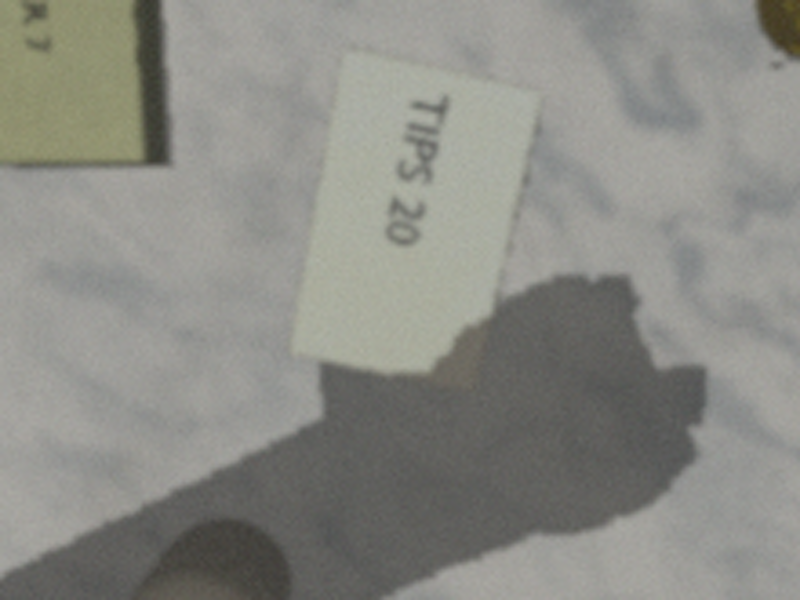

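Run:
```python
from h import *
f=800/220
p1=np.load('d1.npy',allow_pickle=True).item();p2=np.load('d2.npy',allow_pickle=True).item()
ca,aa=rect([(187,57),(352,58),(357,299),(198,299)],f,(130,60),.03,p1)
c1,a1=rect([(552,205),(727,245),(660,508),(495,472)],f,(130,60),.045,p1)
c2,a2=rect([(345,50),(540,93),(482,390),(293,353)],f,(130,60),.045,p2)
for i,(p,c,a) in enumerate(((p1,(c1+c2)/2,(a1+a2)/2),(p2,(c1+c2)/2,(a1+a2)/2))):
    box=(130,60,350,225);im=cv2.imread(f'pics/raw_d{i+1}.png');b=cv2.resize(im[60:225,130:350],None,fx=f,fy=f,interpolation=cv2.INTER_CUBIC)
    ovbox(b,p,c,a,.065,.1,.045,box,f,(0,0,255)); 
    if i==0: ovbox(b,p,ca,aa,.06,.085,.03,box,f,(0,0,255))
    cv2.imwrite(f'pics/ovd{i+1}.png',b)
```

```text
c [0.3967 0.2718] ydeg 89.62 xdeg -0.4 sides [np.float64(0.0574), np.float64(0.0831), np.float64(0.0585), np.float64(0.0837)]
c [0.5162 0.2094] ydeg 79.23 xdeg -12.37 sides [np.float64(0.0627), np.float64(0.0976), np.float64(0.0632), np.float64(0.097)]
c [0.5176 0.2079] ydeg 79.06 xdeg -11.38 sides [np.float64(0.0627), np.float64(0.0972), np.float64(0.0651), np.float64(0.0979)]
```

View pics/ovd1.png

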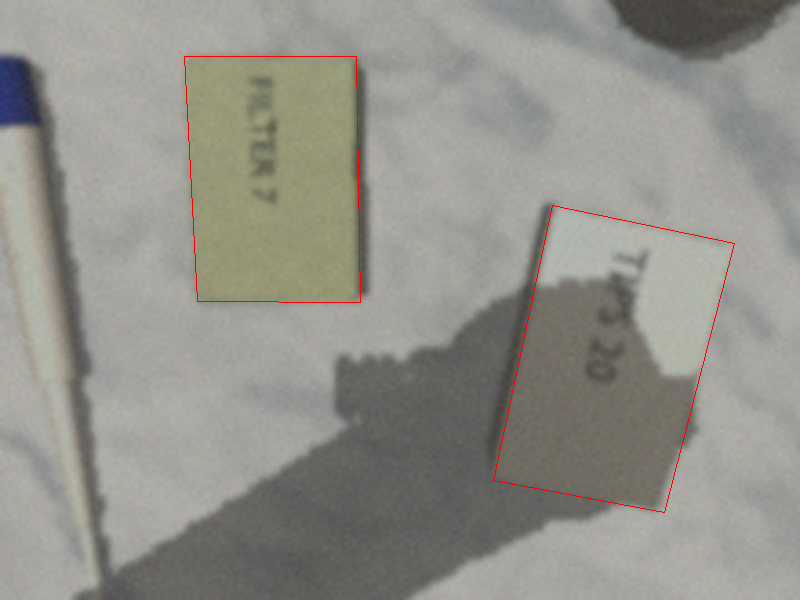

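View pics/ovd2.png

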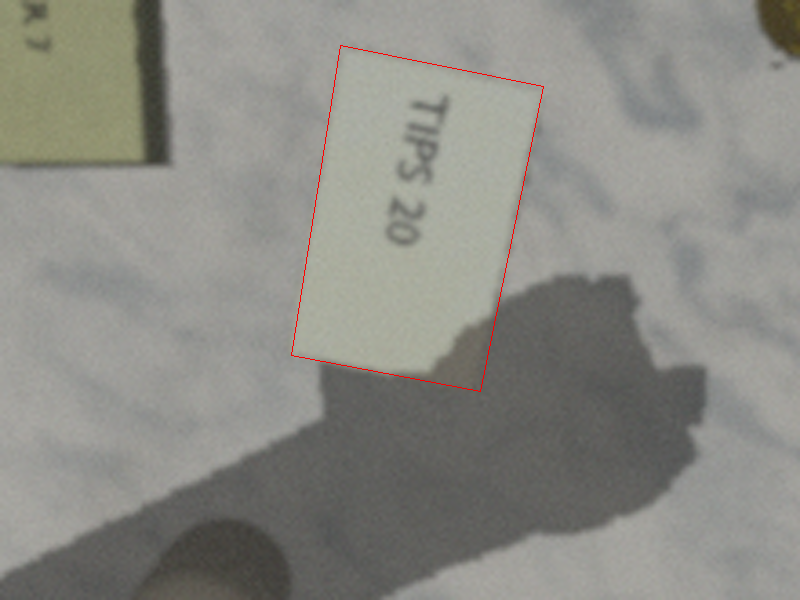

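Run:
```python
from h import *
a=np.radians(89.8);x,y=.3966,.2717
move_ptp([x,y,.15],q(a))
movel([x,y,.08],q(a),.12)
movel([x,y,.0235],q(a),.06); print(read_eef_pos().round(4),read_ft_force().round(2))
move_gripper(0.0,20); print("gap",read_finger_gap(),read_eef_pos().round(4))
movel([x,y,.05],q(a),.05)
movel([x,y,.16],q(a),.12)
b=q(np.radians(78.7));x,y=.5168,.2086
movel([x,y,.14],b,.12)
movel([x,y,.09],b,.08)
movel([x,y,.0695],b,.03); pause(.2); print(read_eef_pos().round(4),read_ft_force().round(2))
save("side","e0.png",(180,120,300,210))
move_gripper(.085); pause(.3)
movel([x,y,.15],b,.1)
move_ptp([.515,.15,.28],q(np.pi/2)); pause(.4)
save("wrist","e1.png",(130,60,350,225)); np.save("e1.npy",camera_params("wrist"),allow_pickle=True)
print(read_time_s())
```

```text
[0.3969 0.272  0.0238] [-0.59 -0.03  1.5 ]
gap 0.059569945285887806 [0.3971 0.272  0.024 ]
[0.5169 0.2087 0.0696] [-0.06 -0.    0.19]
69.4083
```

View pics/e0.png

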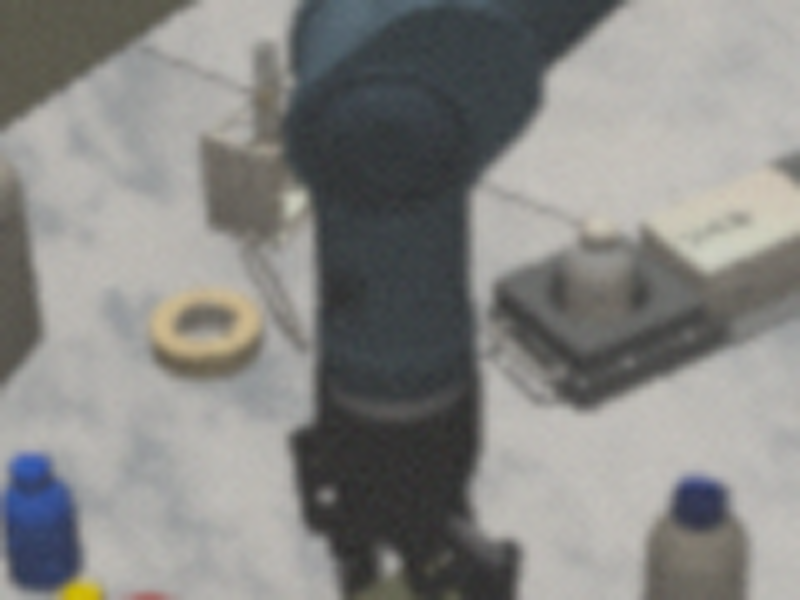

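View pics/e1.png

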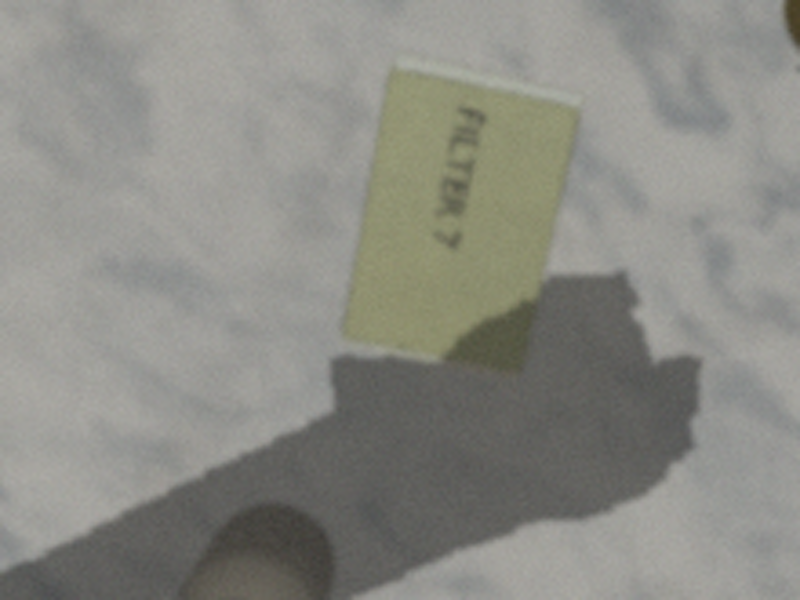

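Run:
```python
from h import *
f=800/220;p=np.load('e1.npy',allow_pickle=True).item()
c,a=rect([(393,68),(580,109),(522,371),(342,337)],f,(130,60),.075,p)
im=cv2.imread('pics/raw_e1.png');box=(210,65,300,170);b=cv2.resize(im[65:170,210:300],None,fx=5.5,fy=5.5,interpolation=cv2.INTER_CUBIC)
ovbox(b,p,(.5168,.2086),np.radians(78.7),.065,.1,.045,box,5.5,(0,0,255))
ovbox(b,p,c,a,.06,.085,.075,box,5.5,(255,0,0))
cv2.imwrite('pics/ove.png',b)
movel([.515,.10,.24],q(np.pi/2),.2);movel([.46,.12,.24],q(np.pi/2),.2); pause(.3); save("wrist","e2.png"); np.save("e2.npy",camera_params("wrist"),allow_pickle=True)
save("scene","e2sc.png",(150,80,400,268)); save("side","e2sd.png",(150,80,400,268))
```

```text
c [0.5167 0.2084] ydeg 78.38 xdeg -11.1 sides [np.float64(0.0585), np.float64(0.0832), np.float64(0.0597), np.float64(0.0841)]
```

View pics/ove.png

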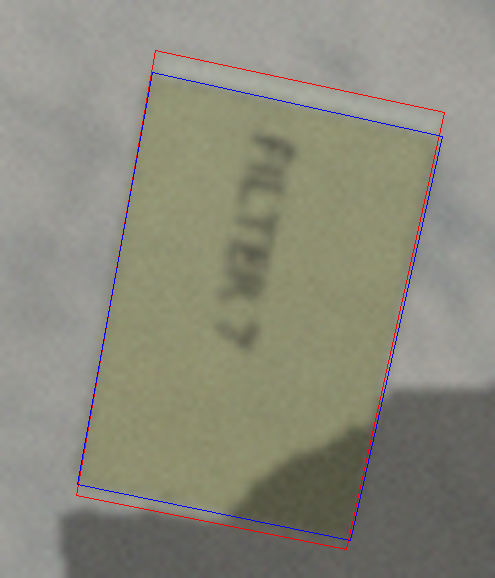

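View pics/e2.png

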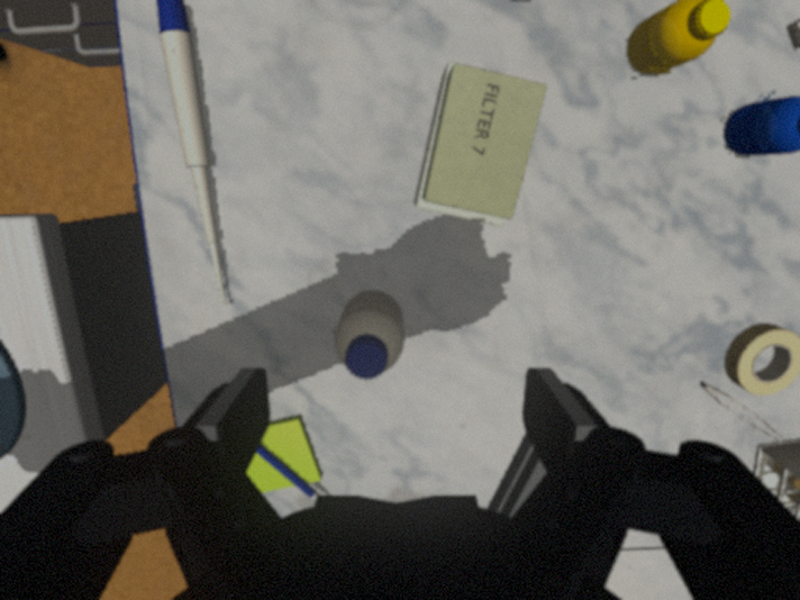

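View pics/e2sc.png

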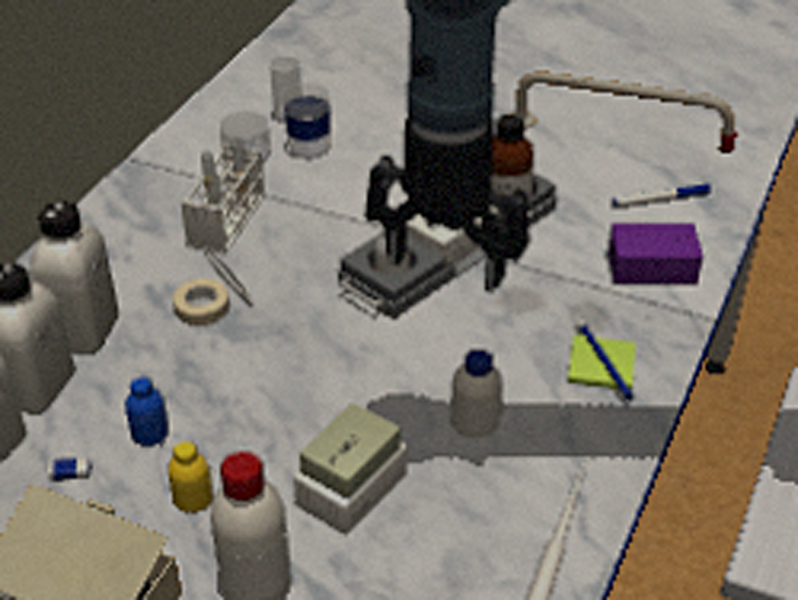

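Run:
```python
from h import *
move_ptp([.5,-.05,.4],q(np.pi/2)); pause(.5); save("wrist","f.png"); print(read_time_s(),read_ft_force().round(2))
```

```text
72.2583 [-0.81  0.39 -0.72]
```

View pics/f.png

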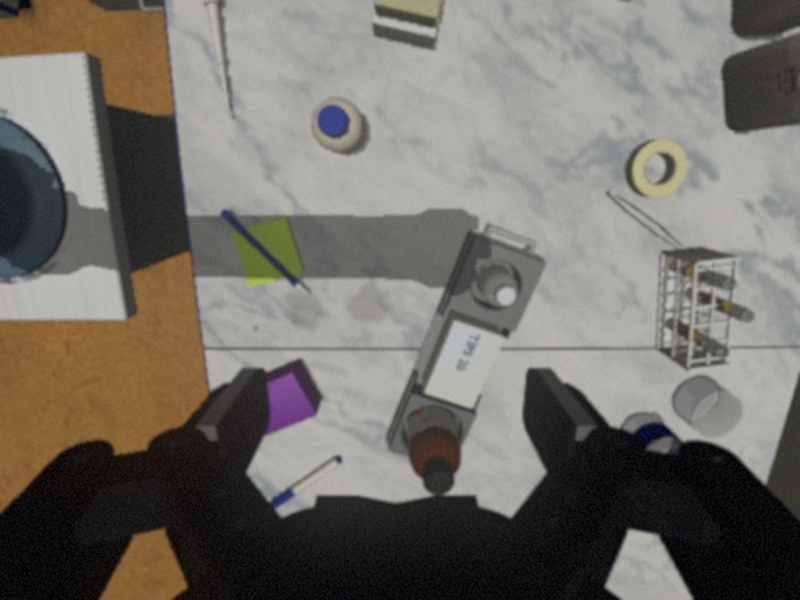

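The final view shows the carton in the bay at (462,360), the small bottle in the narrow well (497,288), the brown bottle in the wide well (435,445) and the stack at (408,18).

```bash
python3 -c "
from bench import *
sign_off(); print(read_time_s())"
```

```text
the job is handed in; nothing more can be done
the job is handed in; nothing more can be done
```

The tray is loaded as asked and the job was handed in shortly after 72 s, against the 138 s limit.

- **Order:** I placed the brown bottle in the wide well first, then the small white bottle in the narrow well. I set the grey-green carton aside at about (0.40, 0.27) and laid the middle white carton in the bay along the tray. The grey-green carton then went back on the white carton that stays on the bench.
- **Bottles and bay carton:** the last pictures show both bottles upright in their wells and the carton inside the bay's corner stops.
- **Grey-green carton:** it measured at (0.5167, 0.2084), turned 78.4 to 78.9°. The carton under it measured at (0.5168, 0.2086), turned about 78.7°. That is roughly 0.2 mm and 0.3° apart, and two views of the lower carton differed by about 2 mm.
- **What stays:** the medium bottle, the wash bottle and the bottom carton look unmoved by eye in the last pictures. I did not re-measure the two bottles.
- **Forces:** the wrist forces I read stayed at or below about 3 N, checked at each grasp and placing rather than continuously.

No check failed. The networks missed the brown bottle in one close view, so I took the bottle and carton positions from points picked by eye in the pictures.

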